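Start a leak test at the bench control box

ROBOT

A 6-joint arm with a two-finger parallel gripper is mounted at the origin on a cart in front of the work surface, level with it; the furniture and walls round the work are solid. World frame = base frame: x ahead of the robot, y to its left, z up, the work surface at z = 0. Lengths are in m, angles in degrees, forces in N, time in s.
With the tool pointing down it reaches from about 0.4 to 0.825 m from the base axis. Payload 7 kg.
Tool frame: the origin (TCP) lies midway between the tips of the shut fingers; the grasp point (between the pads) lies 19 mm behind it (hold_point_z is the distance from the TCP to the grasp point, in m); z points along the fingers, y is the line along which they close (so a half turn about z gives the same grasp; the last joint's range is limited). The gripper opens to 88 mm and grips with 3 to 60 N. Pads are 19 mm wide; open, the fingers measure 130 mm over their backs; the gripper's body (78 mm by 193 mm) begins 47 mm behind the grasp point.
Start: joints at [-52.248, 20.546, 0.682, 0, -70.136, -16.507], TCP at [0.245, -0.629, 0.194] pointing down, gripper open.
Joint ranges: [-176.03, 176.03], [-82.01, 121.73], [-58.28, 71.71], [-173.87, 95.51], [-174.79, -0.11], [-173.66, 173.66]. Speed limits (degrees/s): [136.94, 136.94, 172.46, 180, 180, 180].

INTERFACE

Orientations are given as [roll, pitch, yaw] about the fixed x, y, z axes, in that order (R = Rz(yaw) Ry(pitch) Rx(roll)).
In Python, from plant import get_state, capture, close_job, hold_point_z gives the robot as it stands.
- The arm moves only by the shell command python3 -m inch 'ROWS' [FORCE]. ROWS is text: rows parted by semicolons, each of 5 numbers parted by spaces: the shift along the tool's x, y, z normalised to -1 to 1, where 1 is 0.15 m, then the turn about the tool's z normalised to -1 to 1, where 1 is 360 degrees, then the opening, from 0 (shut) to 1 (fully open). In form: tx ty tz spin grip; .... A call has exactly 8 rows; each row shifts and turns the commanded pose from where the row before left it, along the tool's axes as they then stand; what a row does not reach is not made up. A row lasts 1/8 s, in which the tool goes at most 62.5 mm and 10.7 degrees, less where a joint would pass 70% of its speed; a pose out of reach is approached as far as the arm can. A call with a number of a shift or a turn outside -1 to 1 is refused whole. A call with a gripper value outside its range is refused whole. The fingers move at their own pace and stop on an object; FORCE is the grip in N (left out, the last holds). Time passes only in rows, so rows that do not move let the fingers close, or fill a call up. It gives the time, the measured TCP pose, the force, the opening and the grip force at its end, in the units of the state.
- get_state(): the state, without advancing time (a new reading comes with each control period).
- capture(name): name is "scene" or "top" or "wrist"; returns a dict with "color" (480x640x3 uint8, blue, green, red), "mtx" (3x3 intrinsics, pixels), "dist_coeffs" ([k1, k2, p1, p2, k3] as OpenCV has them; the pictures are not rectified), "R" (3x3) and "t" (3): a world point X has camera coordinates R X + t. Camera axes: x right, y down, z forward; pixel columns grow to the right and rows downward; lengths in m; the calibration is good to about 2 mm. A picture is of the moment at which its call begins. There is no depth.
- close_job(): hands the job in; it is judged then, once.
The state is a dict: "time_s": time; "joints": joint angles; "qd": joint speeds; "joint_torque": joint torques, N m; "tcp_pos": TCP position; "eef_rot": TCP orientation; "contact_force": force on the tool from outside, world axes, zero at the start; "moment": the same for the moment, N m; "gripper_width": finger opening in m; "gripper_force": force on a finger pad.
Only numpy, scipy, OpenCV 4.12 (cv2) and the standard library are available. Lean on these libraries where they do the work, as an engineer would, in place of code of your own. Each camera call takes 0.05 s, during which the arm holds its last target. There are 200 camera calls.

TASK

Start the leak test with your fingertips at the grey control box: press the raised far end of the black rocker fully down to switch on, then push the blue clamp button fully in so that it stays in, then press the green test button fully in and keep it pressed; the program finishes while still holding the green button down. Keep to that order, do not press the red button, and leave the loose things beside the box where they are: nothing is to be picked up.

Things in the scene. Friction and masses are not known exactly. Their poses are not given: they have to be found in the camera images.
- control_box: grey leak-test control box bolted to the bench, 116 (x) x 276 (y) x 56 mm high, two bolted ears at its ends; origin at the middle of its underside, z up, x toward its far side (cable gland and brass port). Its lid carries, in one row along y at -93, -31, +31 and +93 mm, a black rocker switch and a blue, a green and a red push button, in any order.
- rocker_unit: black rocker switch in an aluminium frame 74 x 46 mm, mounted square on the lid; origin at the middle of its underside, on the lid's top face; x and y as the control box. Which of the four lid places it takes varies. Its hinge runs along y, 18 mm above the lid; the side cheeks stand 12 mm above the lid.
- rocker_far_end (a point): point on the top face of the rocker paddle (58 mm along x, 30 mm along y), at the white line near its far (+x) end, 22 mm from the hinge; press down here to switch on. At off this end stands raised, this point about 26 mm above the lid; at on it lies about 16 mm above the lid.
- rocker (a joint): rocker angle, rad: about 0 to 0.06 = off (far end raised), 0.42 = on (far end fully down). Stays where it is left; takes about 2 to 5 N at the far end.
- blue_unit: blue clamp push button in a steel collar on a 50 mm square aluminium plate, mounted square on the lid; origin at the middle of its underside, on the lid's top face; x and y as the control box. Which of the four lid places it takes varies. The collar top is 7 mm above the lid.
- blue_top (a point): centre of the flat top of the blue button cap (30 mm across), facing straight up; unpressed it is 26 mm above the lid, 82 mm above the bench, and it sinks with the cap
- blue_button (a joint): travel of the blue button, m: 0 = out, 0.008 = fully in. No spring: it stays where it is pushed; takes about 3 N.
- green_unit: green test push button in a steel collar on a 50 mm square aluminium plate, mounted square on the lid; origin at the middle of its underside, on the lid's top face; x and y as the control box. Which of the four lid places it takes varies. The collar top is 7 mm above the lid.
- green_top (a point): centre of the flat top of the green button cap (30 mm across), facing straight up; unpressed it is 26 mm above the lid, 82 mm above the bench, and it sinks with the cap
- green_button (a joint): travel of the green button, m: 0 = out, 0.008 = fully in. Sprung: 2.4 N to start, about 6 N fully in; comes back when let go.
- red_unit: red release push button with a wider head, same collar and plate, mounted square on the lid; origin at the middle of its underside, on the lid's top face; x and y as the control box. Which of the four lid places it takes varies.
- red_top (a point): centre of the flat top of the red button cap (38 mm across), facing straight up; unpressed it is 28 mm above the lid, 84 mm above the bench, and it sinks with the cap
- red_button (a joint): travel of the red button, m: 0 = out, 0.008 = fully in. Sprung. Not to be pressed.
- valve_cap: loose grey valve cap, 48 mm disc 13 mm high, on the bench just in front of the box; origin at the middle of its underside. Bystander.
- fixture: loose white fixture block, 50 x 70 x 30 mm, on the bench just behind the box; origin under its middle. Bystander.
- jar: loose screw jar, 58 mm wide, 75 mm high, upright on the bench just behind the box; origin under its middle. Bystander.
- driver: loose screwdriver, 208 mm long, lying along y on the bench in front of the box; origin under its middle. Bystander.

How it is judged (in metres and radians):
On the way, in this order (a step that is already met when the one before it is completed fails the run):
1. the rocker is switched on (value of joint rocker above 0.34 rad), for 0.2 s.
2. the blue button is in and stays in, let go (value of joint rocker above 0.34 rad and value of joint blue_button above 0.006 m and contact force between each of the arm, the fingers and blue_unit below 0.1 N), for 0.2 s.
3. the green button is held in by the fingers (value of joint rocker above 0.34 rad and value of joint each of blue_button, green_button above 0.006 m and contact force between the fingers and green_unit above 1.5 N), for 0.3 s.
At the end, for the whole second after the job is handed in: The rocker is on (above 0.34 of 0.42 rad), the blue button is in (more than 6 of 8 mm), the green button is held in (more than 6 of 8 mm) by the fingers with more than 1.5 N, the red button is out (less than 2 mm), and each loose thing is within 20 mm of its start (all of step 3 and value of joint red_button below 0.002 m and distance of each of valve_cap, fixture, jar, driver from where it was at the start of the episode below 0.02 m); the arm keeps its last pose, push and grip.
It fails at once if the blue button is pressed before the rocker is on (value of joint blue_button above 0.003 m and value of joint rocker below 0.3 rad).
It fails at once if the green button is pressed before the rocker is on and the blue button is in (value of joint green_button above 0.003 m and (value of joint rocker below 0.3 rad or value of joint blue_button below 0.005 m)).
It fails at once if the red button is pressed (value of joint red_button above 0.003 m).
It fails at once if a loose thing beside the box is shoved more than 20 mm, or lifted (distance of any of valve_cap, fixture, jar, driver from where it was at the start of the episode above 0.02 m or height (world z) of any of valve_cap, fixture, jar, driver above 0.015 m).
It also fails if it takes over 43 s, if anything falls off the work surface, if the arm or the gripper's body presses on something with over 40 N, if the wrist force passes 120 N, or if a joint passes its speed limit or range.

## Working session

There is one attempt and no reset: what is moved stays moved. The work goes in short steps, Python scripts to look and compute and a shell command to move; the robot and the scene stay as the last step left them, time stands still between calls to the robot, and variables do not carry over. Pictures are saved under pics/ and viewed, at most 10 in all, crops included, and the job is handed in when it is done.

```bash
mkdir -p pics; python3 - <<'E'
from plant import *
import cv2,pickle
d={}
for n in("scene","top"):
    d[n]=capture(n); cv2.imwrite(f"pics/{n}0.png",d[n]["color"])
pickle.dump(d,open("c0.pkl","wb"))
s=get_state(); print(s["time_s"],s["tcp_pos"],s["eef_rot"],s["gripper_width"],hold_point_z)
E
```

```text
0.1 [ 0.24440916 -0.6286879   0.19321417] [ 1.79915390e+02 -8.47319749e-03 -1.58757347e+02] 0.08742909894831077 0.0188
```

View pics/top0.png

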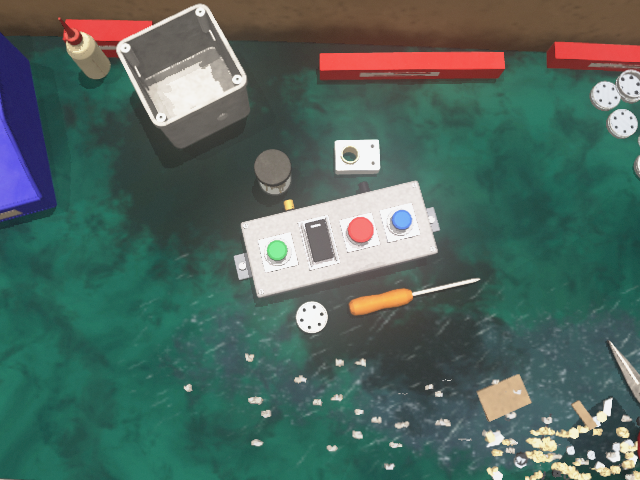

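View pics/scene0.png

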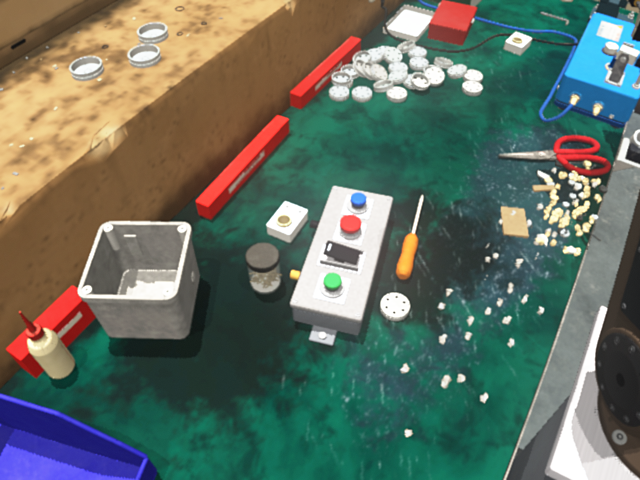

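The top view shows green at about (277,250), the rocker at (320,241), red at (360,231) and blue at (401,221). The driver and valve cap lie on the near side, the jar and fixture on the far side.

```bash
cat > h.py <<'E'
import cv2,numpy as np
def ray(c,uv,z):
    p=cv2.undistortPoints(np.array([[uv]],float),c["mtx"],c["dist_coeffs"])[0,0]
    R=np.array(c["R"]);o=-R.T@np.array(c["t"]).ravel();d=R.T@np.array([p[0],p[1],1])
    return o+d*(z-o[2])/d[2]
def blobs(c):
    h=cv2.cvtColor(c["color"],cv2.COLOR_BGR2HSV);out={}
    for n,lo,hi in(("green",50,75),("blue",100,120),("red",0,6)):
        m=cv2.inRange(h,(lo,120,110),(hi,255,255))
        if n=="red": m|=cv2.inRange(h,(174,120,110),(180,255,255))
        k,l,s,ce=cv2.connectedComponentsWithStats(m)
        out[n]=[(s[i],ce[i]) for i in range(1,k) if 60<s[i][4]<1500]
    return out
E
python3 - <<'E'
import pickle,numpy as np,cv2
from h import *
d=pickle.load(open("c0.pkl","rb"))
for v in d:
    c=d[v]; print(v,"cam",-np.array(c["R"]).T@np.ravel(c["t"]))
    for n,l in blobs(c).items():
        for s,ce in l: 
            # cap top + visible side: use mid height of top
            print(n,s,ce.round(1),ray(c,ce,.084 if n=="red" else .082).round(4))
c=d["top"]; cv2.imwrite("pics/crop.png",cv2.resize(c["color"][170:310,225:445],None,fx=3.6,fy=3.6,interpolation=cv2.INTER_CUBIC))
E
```

```text
scene cam [0.31085116 0.52561293 0.76822323]
green [324 274  17  15 201] [332.  280.7] [0.5486 0.0867 0.082 ]
blue [596  12  44  30  90] [619.7  22.9] [ 0.3021 -1.063   0.082 ]
blue [351 193  15  13 154] [358.  198.8] [ 0.5981 -0.0913  0.082 ]
blue [  6 395 143  65 193] [ 79.1 423.1] [0.7178 0.4597 0.082 ]
blue [  0 401  22  18 106] [  8.7 407.7] [0.8173 0.4986 0.082 ]
blue [ 13 409  40  30 211] [ 29.4 425.3] [0.773  0.4994 0.082 ]
blue [ 31 412  28  18  82] [ 44.4 419.7] [0.7615 0.4824 0.082 ]
blue [ 73 438  69  27 311] [107.7 450.1] [0.6598 0.4654 0.082 ]
red [ 553  135   58   40 1140] [580.  154.3] [ 0.2797 -0.4263  0.084 ]
red [340 215  21  18 295] [350.1 223.6] [ 0.581  -0.0308  0.084 ]
top cam [0.42934715 0.03403126 0.92135795]
blue [392 210  19  19 281] [401.4 219.1] [ 0.6003 -0.0947  0.082 ]
red [102  50  16   7  86] [110.1  52.9] [0.8453 0.3498 0.084 ]
red [348 217  25  25 497] [360.3 229.2] [ 0.5833 -0.0351  0.084 ]
```

View pics/crop.png

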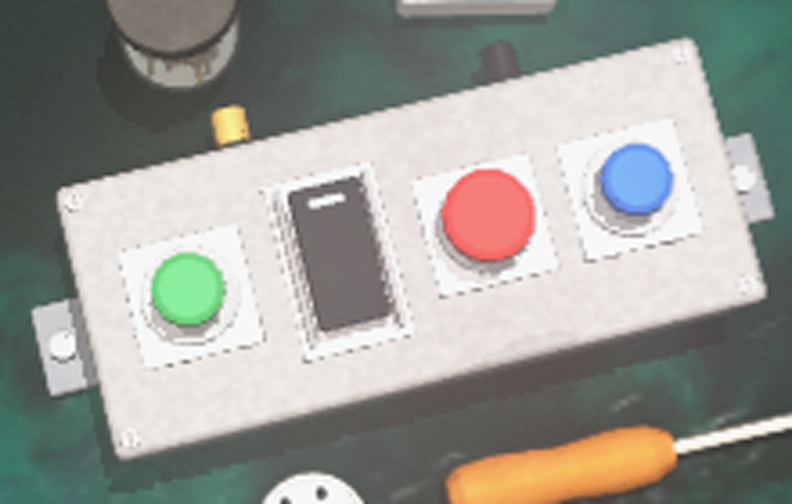

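The crop gives the green cap at full-frame pixel (277,250) and the white rocker line at about (315.6,225.8), with the far end raised.

```bash
cat >> h.py <<'E'
def togo(target,yaw,s):
    """row units total: tx ty tz (tool axes after the turn is small: given in present axes), turn deg about tool z"""
    from scipy.spatial.transform import Rotation as Ro
    R=Ro.from_euler("xyz",s["eef_rot"],degrees=True).as_matrix()
    return (R.T@(np.array(target)-s["tcp_pos"])/.15).round(4), -((yaw-s["eef_rot"][2]+180)%360-180)
E
python3 - <<'E'
import pickle
from h import *
from plant import get_state
d=pickle.load(open("c0.pkl","rb")); t=d["top"];s=d["scene"]
T=np.array([ray(t,(277.2,250.),.082),ray(t,(360.3,229.2),.084),ray(t,(401.4,219.1),.082)])
S=np.array([ray(s,(332,280.7),.082),ray(s,(350.1,223.6),.084),ray(s,(358,198.8),.082)])
y=np.array([93,-31,-93])/1e3
for n,P in(("top",T),("scene",S),("mean",(T+S)/2)):
    P=P[:,:2]; k,b=np.polyfit(y,P,1); print(n,P.round(4).tolist(),"scale",np.linalg.norm(k),"yaw",np.degrees(np.arctan2(-k[0],k[1])),"org",b)
ln=ray(t,(315.6,225.8),.082);print("line",ln)
u=k/np.linalg.norm(k); x=np.array([u[1],-u[0]])
print("line in box",(ln[:2]-b)@x,(ln[:2]-b)@u)
yaw=np.degrees(np.arctan2(-u[0],u[1]))-180
r={"rocker":b+u*.031+x*.024,"blue":b-u*.093,"green":b+u*.093}
np.savez("tg.npz",yaw=yaw,**r)
for n in r: print(n,r[n],togo([*r[n],.15],yaw,get_state()))
E
```

```text
top [[0.55, 0.083], [0.5833, -0.0351], [0.6003, -0.0947]] scale 0.9924042124107819 yaw 15.79853435845207 org [ 0.57508883 -0.00573001]
scene [[0.5486, 0.0867], [0.581, -0.0308], [0.5981, -0.0914]] scale 0.9924200958695548 yaw 15.533508654140958 org [ 0.57316437 -0.00194271]
mean [[0.5493, 0.0849], [0.5822, -0.033], [0.5992, -0.093]] scale 0.9924094999464089 yaw 15.666020445866993 org [ 0.5741266  -0.00383636]
line [0.58675363 0.02919539 0.082     ]
line in box 0.021077505247369552 0.028395023558905184
rocker [0.58886414 0.03249276] (array([-3.7374,  3.2759,  0.2924]), np.float64(5.576632167979881))
blue [ 0.59923934 -0.0933816 ] (array([-3.4979,  2.4687,  0.2912]), np.float64(5.576632167979881))
green [0.54901386 0.08570888] (array([-3.6184,  3.7029,  0.293 ]), np.float64(5.576632167979881))
```

```bash
python3 -m inch '-0.25 0.22 0 0 0;-0.25 0.22 0 0 0;-0.25 0.22 0 0 0;-0.25 0.22 0 0 0;-0.25 0.22 0 0 0;-0.25 0.22 0 0 0;-0.25 0.22 0 0 0;-0.25 0.22 0 0 0' 20; python3 -m inch '-0.25 0.22 0 0 0;-0.25 0.22 0 0 0;-0.25 0.22 0 0 0;-0.25 0.22 0 0 0;-0.25 0.22 0 0 0;-0.25 0.22 0 0 0;-0.24 0.2 0 0 0;0 0 0 0.0155 0'
cat > g.py <<'E'
import sys,numpy as np
from plant import get_state
from h import togo
t=np.load("tg.npz");s=get_state()
print(s["time_s"],np.round(s["tcp_pos"],4),np.round(s["eef_rot"],2),np.round(s["contact_force"],1),s["gripper_width"])
print(togo([*t[sys.argv[1]],float(sys.argv[2])],t["yaw"],s))
E
python3 g.py rocker .15
```

```text
time_s: 1.1
tcp_pos: [0.4288, -0.2728, 0.1939]
eef_rot: [180.0, -0.0, -158.8]
contact_force: [1.1, 0.1, -0.9]
gripper_width: 0.0134
gripper_force: 0.0
time_s: 2.1
tcp_pos: [0.5901, 0.0354, 0.193]
eef_rot: [180.0, -0.1, -164.3]
contact_force: [-0.1, -0.0, -1.0]
gripper_width: 0.0005
gripper_force: 0.0
2.1 [0.5901 0.0354 0.193 ] [ 1.8000e+02 -7.0000e-02 -1.6428e+02] [-0.1 -0.  -1. ] 0.0005333664846965254
(array([ 0.0126, -0.0164,  0.2865]), np.float64(0.051135967472220045))
```

```bash
python3 -m inch '0.0126 -0.0164 0.1 0 0;0 0 0.15 0 0;0 0 0.15 0 0;0 0 0.15 0 0;0 0 0.07 0 0;0 0 0.04 0 0;0 0 0 0 0;0 0 0 0 0'; python3 g.py rocker .073
python3 - <<'E'
from plant import *
import cv2,numpy as np
a=cv2.resize(capture("top")["color"][150:330,200:460],None,fx=3,fy=3)
b=cv2.resize(capture("scene")["color"][170:350,250:430],None,fx=3,fy=3)
cv2.imwrite("pics/a1.png",cv2.resize(np.hstack([a,b]),(800,327)))
E
```

```text
time_s: 3.1
tcp_pos: [0.5885, 0.0299, 0.0958]
eef_rot: [-180.0, 0.1, -164.3]
contact_force: [-0.1, 0.1, -0.5]
gripper_width: 0.0005
gripper_force: 0.0
3.1 [0.5885 0.0299 0.0958] [-1.8000e+02  7.0000e-02 -1.6432e+02] [-0.1  0.1 -0.5] 0.0005170744338576966
(array([-0.0069,  0.0157,  0.1521]), np.float64(0.01586828678546226))
```

View pics/a1.png

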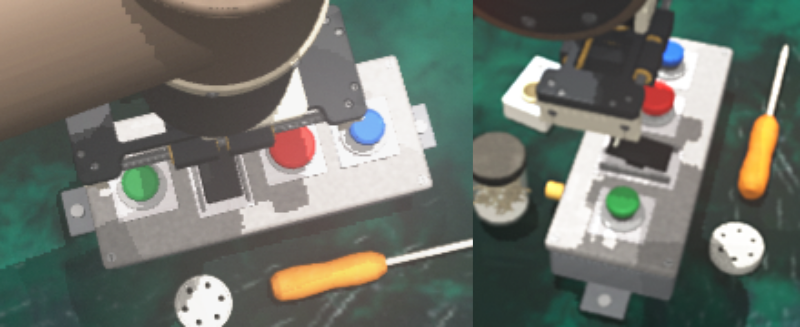

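The fingers are over the rocker's far end and clear of the red cap. Pressing down slowly.

```bash
python3 -m inch '-0.005 0.012 0.04 0 0;0 0 0.03 0 0;0 0 0.02 0 0;0 0 0.02 0 0;0 0 0.02 0 0;0 0 0.01 0 0;0 0 0 0 0;0 0 0 0 0'; python3 g.py rocker .073
```

```text
time_s: 4.2
tcp_pos: [0.5884, 0.0318, 0.0742]
eef_rot: [-180.0, 0.0, -164.3]
contact_force: [-0.2, -0.6, 0.5]
gripper_width: 0.0004
gripper_force: 0.0
4.2 [0.5884 0.0318 0.0742] [-1.8000e+02  1.0000e-02 -1.6433e+02] [-0.2 -0.6  0.5] 0.00041869280201358247
(array([-0.0045,  0.0036,  0.008 ]), np.float64(0.00027376981583415727))
```

```bash
python3 -m inch '0 0 0.01 0 0;0 0 0.01 0 0;0 0 0 0 0;0 0 0 0 0;0 0 0 0 0;0 0 0 0 0;0 0 0 0 0;0 0 0 0 0';python3 -m inch '0 0 0.01 0 0;0 0 0.01 0 0;0 0 0 0 0;0 0 0 0 0;0 0 0 0 0;0 0 0 0 0;0 0 0 0 0;0 0 0 0 0'
```

```text
time_s: 5.2
tcp_pos: [0.5882, 0.0318, 0.071]
eef_rot: [-180.0, -0.0, -164.3]
contact_force: [-0.1, -0.2, 0.6]
gripper_width: 0.0006
gripper_force: 0.0
time_s: 6.2
tcp_pos: [0.5883, 0.0318, 0.0681]
eef_rot: [180.0, 0.0, -164.3]
contact_force: [1.1, -0.3, -0.5]
gripper_width: 0.0005
gripper_force: 0.0
```

```bash
python3 - <<'E'
from plant import *
import cv2,numpy as np
a=cv2.resize(capture("wrist")["color"],(400,300))
b=cv2.resize(capture("scene")["color"][200:300,280:413],(400,300),interpolation=cv2.INTER_CUBIC)
cv2.imwrite("pics/a2.png",np.hstack([a,b]))
s=get_state();print(s["contact_force"],s["tcp_pos"])
E
```

```text
[-0.60056112  0.2436611  -0.59112041] [0.58824807 0.03181116 0.06808747]
```

View pics/a2.png

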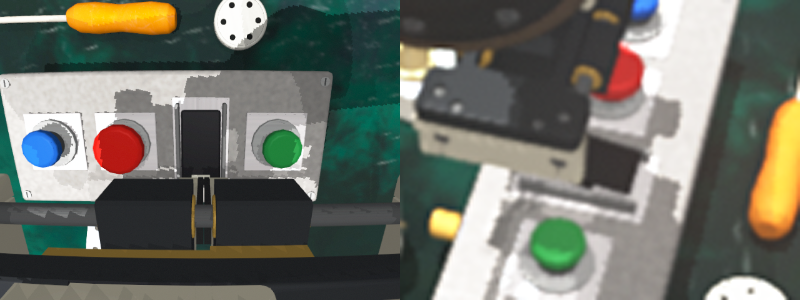

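The rocker's near end shows in both views but the fingers hide the contact, so I'll overlay the calibrated points at a larger size.

```bash
python3 - <<'E'
from plant import *
import cv2,numpy as np
c=capture("wrist");im=c["color"].copy();s=get_state()
t=np.load("tg.npz");yaw=np.radians(t["yaw"]+180);x=np.array([np.cos(yaw),np.sin(yaw)]);y=np.array([-x[1],x[0]])
h=t["rocker"]-.024*x
P=[[*s["tcp_pos"]]]+[[*(h+a*x+b*y),z] for a,b,z in((.029,.015,.069),(.029,-.015,.069),(-.029,.015,.083),(-.029,-.015,.083),(0,0,.077),(.037,.023,.057),(.037,-.023,.057),(-.037,.023,.057),(-.037,-.023,.057))]
p,_=cv2.projectPoints(np.array(P),cv2.Rodrigues(np.array(c["R"]))[0],np.ravel(c["t"]),c["mtx"],c["dist_coeffs"])
for i,q in enumerate(p[:,0]):
    print(P[i],q.round(0)); cv2.circle(im,tuple(int(v) for v in q),3,(0,255,255) if i else (255,0,255),-1)
cv2.imwrite("pics/a3.png",cv2.resize(im[130:430,150:550],(800,600)))
E
```

```text
[np.float64(0.5882320987264295), np.float64(0.03176319369643142), np.float64(0.06808086178318565)] [328. 279.]
[np.float64(0.5896279539148733), np.float64(0.04828568619146644), 0.069] [358. 290.]
[np.float64(0.5977288379901023), np.float64(0.01940012444862161), 0.069] [300. 290.]
[np.float64(0.5337825345453734), np.float64(0.03262397697935702), 0.083] [364. 181.]
[np.float64(0.5418834186206024), np.float64(0.0037384152365121867), 0.083] [296. 181.]
[np.float64(0.5657556862677379), np.float64(0.026012050713989314), 0.077] [329. 240.]
[np.float64(0.5951705346262376), np.float64(0.05814873840961946), 0.057] [371. 295.]
[np.float64(0.6075918902082554), np.float64(0.013857543737257387), 0.057] [287. 295.]
[np.float64(0.5239194823272203), np.float64(0.038166557690721234), 0.057] [375. 158.]
[np.float64(0.5363408379092381), np.float64(-0.006124636981640837), 0.057] [283. 158.]
```

View pics/a3.png

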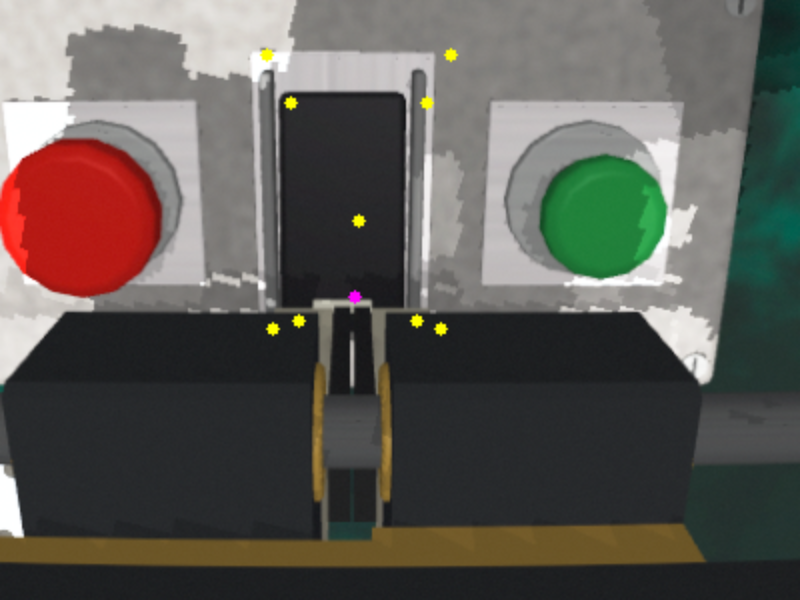

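```bash
python3 - <<'E'
from plant import *
import cv2,numpy as np
c=capture("wrist");s=get_state();R=np.array(c["R"]);o=-R.T@np.ravel(c["t"])
t=np.load("tg.npz");yaw=np.radians(t["yaw"]+180);x=np.array([np.cos(yaw),np.sin(yaw)]);y=np.array([-x[1],x[0]])
h=t["rocker"]-.024*x-.003*y
d=o-s["tcp_pos"];print("cam rel tcp in box axes",d[:2]@x,d[:2]@y,d[2],"view dir",R[2,:2]@x,R[2,:2]@y,R[2,2],"tcp",s["tcp_pos"],(s["tcp_pos"][:2]-h)@x,s["contact_force"])
def pr(n,a,b,z,base=h):
    q=cv2.projectPoints(np.array([[*(base+a*x+b*y),z]]),cv2.Rodrigues(R)[0],np.ravel(c["t"]),c["mtx"],c["dist_coeffs"])[0].ravel()
    print(n,((q-[150,130])*2).round())
for n,th in(("off",.21),("on",-.21)):
  for a in(-.029,.029):
    for b in(-.015,.015):
      pr((n,a,b),a*np.cos(th)-.0034*np.sin(th),b,.056+.018+.0034+a*np.sin(th))
for a in(-.0095,.0095):pr(("tip",a),a,0,s["tcp_pos"][2],s["tcp_pos"][:2])
E
```

```text
cam rel tcp in box axes -0.07729268782868305 -0.0011521169334997618 0.1904430864634948 view dir 0.27957835353212973 -0.0006003047447343118 -0.960122692092254 tcp [0.58823218 0.03178359 0.06807194] 0.02320001868373569 [-0.36516455  0.12417768 -0.75476543]
('off', -0.029, -0.015) [282.  95.]
('off', -0.029, 0.015) [410.  95.]
('off', 0.029, -0.015) [283. 339.]
('off', 0.029, 0.015) [409. 339.]
('on', -0.029, -0.015) [277. 109.]
('on', -0.029, 0.015) [414. 109.]
('on', 0.029, -0.015) [287. 324.]
('on', 0.029, 0.015) [405. 324.]
('tip', -0.0095) [356. 263.]
('tip', 0.0095) [356. 332.]
```

The near paddle edge sits at crop row 95, which fits "off" better than "on", yet the tips feel no contact. I'll lift to look at the whole paddle.

```bash
python3 -m inch '0 0 -0.1 0 0;0 0 -0.15 0 0;0.2 0 -0.1 0 0;0.2 0 0 0 0;0 0 0 0 0;0 0 0 0 0;0 0 0 0 0;0 0 0 0 0'; python3 - <<'E'
from plant import *
import cv2,numpy as np
c=capture("wrist");s=get_state();R=np.array(c["R"]);im=c["color"].copy()
cv2.imwrite("w4.png",im)
t=np.load("tg.npz");yaw=np.radians(t["yaw"]+180);x=np.array([np.cos(yaw),np.sin(yaw)]);y=np.array([-x[1],x[0]])
h=t["rocker"]-.024*x-.003*y
def pr(n,a,b,z,col,base=h):
    q=cv2.projectPoints(np.array([[*(base+a*x+b*y),z]]),cv2.Rodrigues(R)[0],np.ravel(c["t"]),c["mtx"],c["dist_coeffs"])[0].ravel()
    print(n,q.round()); cv2.circle(im,tuple(int(v) for v in q),2,col,-1)
for n,th,col in(("off",.21,(0,255,255)),("on",-.21,(255,0,255))):
  for a in(-.029,.022,.029):
      pr((n,a),a*np.cos(th)-.0034*np.sin(th),0,.056+.018+.0034+a*np.sin(th),col)
print(s["tcp_pos"],s["time_s"]);pr("tip",0,0,s["tcp_pos"][2],(255,255,0),s["tcp_pos"][:2])
cv2.imwrite("pics/a4.png",im)
E
```

```text
time_s: 7.4
tcp_pos: [0.5308, 0.0157, 0.1203]
eef_rot: [-180.0, -0.0, -164.3]
contact_force: [-0.7, -0.9, 0.4]
gripper_width: 0.0004
gripper_force: 0.0
('off', -0.029) [324. 261.]
('off', 0.022) [324. 339.]
('off', 0.029) [324. 349.]
('on', -0.029) [324. 269.]
('on', 0.022) [324. 334.]
('on', 0.029) [324. 341.]
[0.53071488 0.01565567 0.12025868] 7.45
tip [328. 279.]
```

View pics/a4.png

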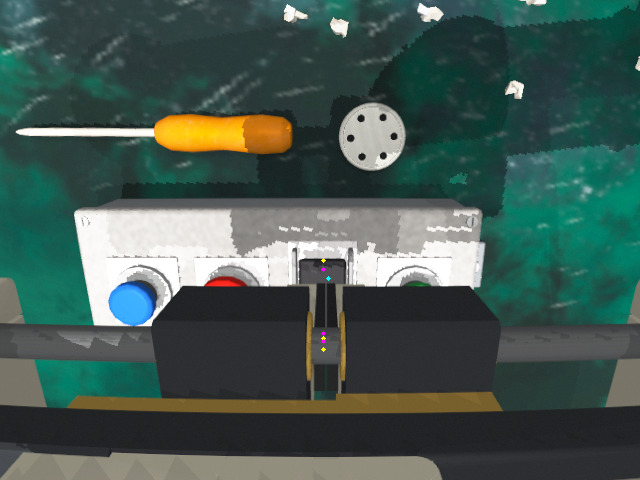

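The wrist camera looks back toward the robot, so I need to shift the tool toward the far side to see the whole paddle.

```bash
python3 -m inch '-0.3 0 0 0 0;-0.35 0 0 0 0;-0.05 0 0 0 0;0 0 0 0 0;0 0 0 0 0;0 0 0 0 0;0 0 0 0 0;0 0 0 0 0'; python3 - <<'E'
from plant import *
import cv2,numpy as np,pickle
c=capture("wrist");s=get_state();R=np.array(c["R"]);im=c["color"].copy()
pickle.dump(c,open("w5.pkl","wb"))
t=np.load("tg.npz");yaw=np.radians(t["yaw"]+180);x=np.array([np.cos(yaw),np.sin(yaw)]);y=np.array([-x[1],x[0]])
h=t["rocker"]-.024*x-.003*y
def pr(n,a,b,z,col,base=h):
    q=cv2.projectPoints(np.array([[*(base+a*x+b*y),z]]),cv2.Rodrigues(R)[0],np.ravel(c["t"]),c["mtx"],c["dist_coeffs"])[0].ravel()
    print(n,q.round()); cv2.circle(im,tuple(int(v) for v in q),2,col,-1)
for n,th,col in(("off",.21,(0,255,255)),("on",-.21,(255,0,255))):
  for a in(-.029,.022,.029):
      pr((n,a),a*np.cos(th)-.0034*np.sin(th),0.006 if n=="on" else -.006,.056+.018+.0034+a*np.sin(th),col)
print(s["tcp_pos"],s["time_s"])
cv2.imwrite("pics/a5.png",cv2.resize(im[80:320,140:460],(800,600)))
E
```

```text
time_s: 8.45
tcp_pos: [0.6315, 0.0439, 0.1209]
eef_rot: [180.0, 0.0, -164.3]
contact_force: [0.2, -0.3, 0.7]
gripper_width: 0.0002
gripper_force: 0.0
('off', -0.029) [313.  86.]
('off', 0.022) [313. 176.]
('off', 0.029) [313. 189.]
('on', -0.029) [335.  87.]
('on', 0.022) [334. 177.]
('on', 0.029) [334. 188.]
[0.63150706 0.04392404 0.12083127] 8.5
```

View pics/a5.png

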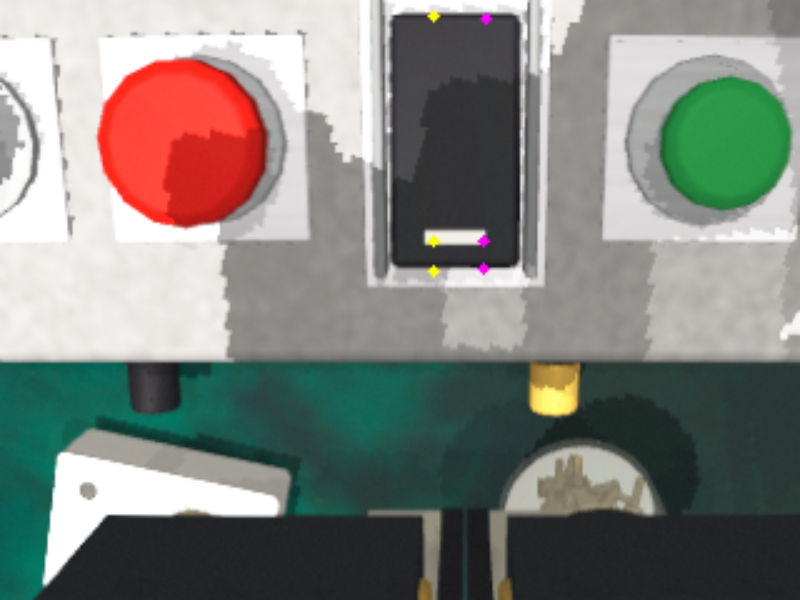

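```bash
python3 - <<'E'
from plant import *
import cv2,numpy as np,pickle
d=pickle.load(open("c0.pkl","rb"));out=[]
for c in(d["scene"],capture("scene")):
    out.append(cv2.resize(c["color"][225:285,310:375],(400,370),interpolation=cv2.INTER_CUBIC))
cv2.imwrite("pics/a6.png",np.hstack(out))
c=pickle.load(open("w5.pkl","rb"));g=cv2.cvtColor(c["color"],cv2.COLOR_BGR2GRAY)
m=(g<75).astype(np.uint8)
for r in range(84,190,6):
    xs=np.where(g[r,285:360]<75)[0]; print(r,xs.min()+285,xs.max()+285,end=" | ")
E
```

```text
Traceback (most recent call last):
ValueError: zero-size array to reduction operation minimum which has no identity
```

View pics/a6.png

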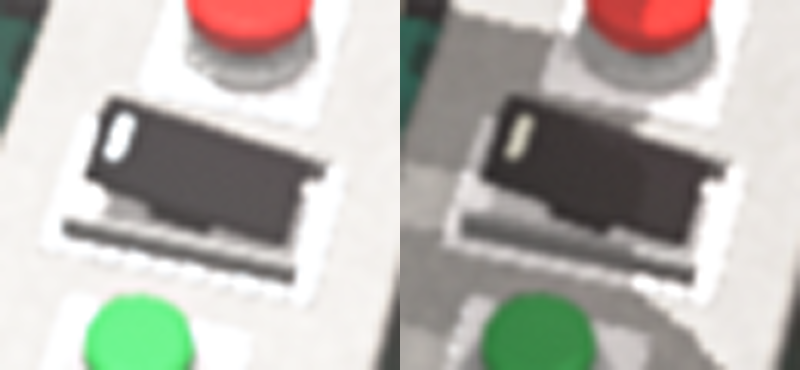

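The two scene crops are identical, with the white line at the same place and height, so the rocker is still off and was never touched. In the wrist view the tip edge appears at row 280. That fits tips about 2 cm higher than the reported TCP, so I'll go back and press further down until I feel force.

```bash
python3 g.py rocker .07; python3 -m inch '0.25 0 0 0 0;0.044 0.013 0.1 0 0;0 0 0.15 0 0;0 0 0.09 0 0;0 0 0.02 0 0;0 0 0 0 0;0 0 0 0 0;0 0 0 0 0'; python3 g.py rocker .06
```

```text
8.55 [0.6315 0.044  0.1208] [ 1.8000e+02  2.0000e-02 -1.6433e+02] [ 0.2 -0.  -0.2] 0.0005914420894019585
(array([0.2946, 0.0032, 0.3384]), np.float64(0.0012007079820932631))
time_s: 9.55
tcp_pos: [0.589, 0.034, 0.0671]
eef_rot: [180.0, 0.1, -164.3]
contact_force: [-0.7, 0.7, 0.3]
gripper_width: 0.0005
gripper_force: 0.0
9.55 [0.589  0.034  0.0671] [ 1.8000e+02  6.0000e-02 -1.6433e+02] [-0.7  0.7  0.3] 0.0005056540803689539
(array([ 0.0035, -0.0096,  0.0475]), np.float64(-0.000621028589279149))
```

```bash
python3 -m inch '0 -0.024 0 0 0;0 0 0.015 0 0;0 0 0.015 0 0;0 0 0.01 0 0;0 0 0 0 0;0 0 0 0 0;0 0 0 0 0;0 0 0 0 0'; python3 -m inch '0 0 0.01 0 0;0 0 0.01 0 0;0 0 0.01 0 0;0 0 0 0 0;0 0 0 0 0;0 0 0 0 0;0 0 0 0 0;0 0 0 0 0'
```

```text
time_s: 10.55
tcp_pos: [0.5896, 0.0305, 0.0606]
eef_rot: [180.0, 0.0, -164.3]
contact_force: [-0.6, 0.4, -0.9]
gripper_width: 0.0007
gripper_force: 0.0
time_s: 11.55
tcp_pos: [0.5896, 0.0304, 0.0561]
eef_rot: [-180.0, 0.0, -164.3]
contact_force: [-0.4, -0.1, 0.5]
gripper_width: 0.0005
gripper_force: 0.0
```

```bash
python3 -m inch '0 0 0.01 0 0;0 0 0.01 0 0;0 0 0.01 0 0;0 0 0 0 0;0 0 0 0 0;0 0 0 0 0;0 0 0 0 0;0 0 0 0 0'; python3 - <<'E'
from plant import *
import cv2,numpy as np
c=capture("wrist");s=get_state();R=np.array(c["R"]);im=c["color"]
cv2.imwrite("pics/a7.png",np.hstack([cv2.resize(im[130:430,150:550],(480,360)),cv2.resize(capture("scene")["color"][190:310,270:375],(315,360),interpolation=cv2.INTER_CUBIC)]))
t=np.load("tg.npz");yaw=np.radians(t["yaw"]+180);x=np.array([np.cos(yaw),np.sin(yaw)]);y=np.array([-x[1],x[0]])
h=t["rocker"]-.024*x-.003*y
for n,th in(("off",.21),("on",-.21)):
  a=-.029;p=[*(h+x*(a*np.cos(th)-.0034*np.sin(th))),.0774+a*np.sin(th)]
  q=cv2.projectPoints(np.array([p]),cv2.Rodrigues(R)[0],np.ravel(c["t"]),c["mtx"],c["dist_coeffs"])[0].ravel();print(n,q)
g=im[:,318:330].mean((1,2));print(g[140:200].round().astype(int).tolist())
E
```

```text
time_s: 12.55
tcp_pos: [0.5896, 0.0305, 0.0516]
eef_rot: [180.0, 0.0, -164.3]
contact_force: [1.4, 1.0, 0.3]
gripper_width: 0.0007
gripper_force: 0.0
off [326.59957443 180.45211788]
on [326.64421303 188.26461806]
[125, 126, 126, 127, 128, 128, 129, 129, 129, 129, 128, 127, 126, 125, 124, 125, 143, 177, 191, 193, 192, 195, 195, 194, 194, 195, 194, 194, 194, 194, 194, 194, 194, 194, 194, 194, 193, 194, 150, 49, 29, 36, 42, 46, 45, 46, 45, 46, 46, 45, 45, 45, 45, 45, 46, 45, 45, 45, 44, 45]
```

View pics/a7.png

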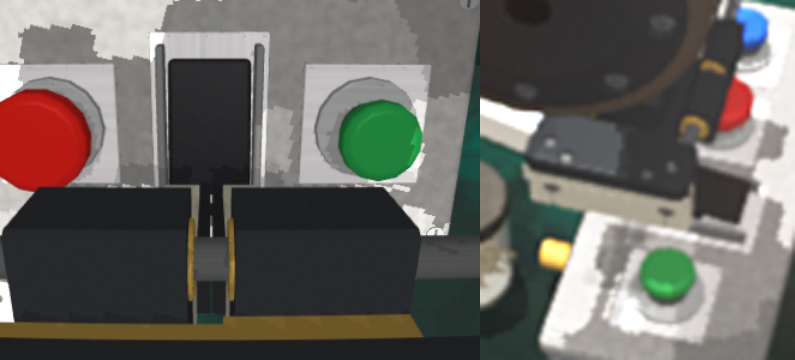

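The paddle edge is still at row 178.5, which means off, and there is still no contact. The tips really are higher than I assumed, so I'll keep going down in small guarded steps.

```bash
cat > e.py <<'E'
from plant import *
import cv2,numpy as np
c=capture("wrist");s=get_state();R=np.array(c["R"]);g=c["color"][:,318:330].mean((1,2))
t=np.load("tg.npz");yaw=np.radians(t["yaw"]+180);x=np.array([np.cos(yaw),np.sin(yaw)]);y=np.array([-x[1],x[0]])
h=t["rocker"]-.024*x-.003*y
e=[]
for th in(.21,-.21):
  a=-.029;p=[*(h+x*(a*np.cos(th)-.0034*np.sin(th))),.0774+a*np.sin(th)]
  e.append(cv2.projectPoints(np.array([p]),cv2.Rodrigues(R)[0],np.ravel(c["t"]),c["mtx"],c["dist_coeffs"])[0].ravel()[1]-1.5)
d=np.diff(g[120:240]);k=int(np.argmin(d));print("edge",k+120,"off/on",np.round(e,1),"z",s["tcp_pos"][2],"F",np.round(s["contact_force"],1))
E
python3 -m inch '0 0 0.01 0 0;0 0 0.01 0 0;0 0 0.01 0 0;0 0 0.01 0 0;0 0 0 0 0;0 0 0 0 0;0 0 0 0 0;0 0 0 0 0'; python3 e.py
```

```text
time_s: 13.65
tcp_pos: [0.5896, 0.0305, 0.0456]
eef_rot: [180.0, 0.0, -164.3]
contact_force: [1.6, 0.4, 2.7]
gripper_width: 0.0004
gripper_force: 0.9
edge 180 off/on [180.8 189.1] z 0.04562108831166288 F [1.  0.5 1.9]
```

```bash
python3 -m inch '0 0 0.01 0 0;0 0 0.01 0 0;0 0 0 0 0;0 0 0 0 0;0 0 0 0 0;0 0 0 0 0;0 0 0 0 0;0 0 0 0 0'; python3 e.py
```

```text
time_s: 14.7
tcp_pos: [0.5896, 0.0304, 0.0426]
eef_rot: [-180.0, 0.0, -164.3]
contact_force: [2.2, 1.2, 2.2]
gripper_width: 0.0005
gripper_force: 1.5
edge 183 off/on [181.9 190.4] z 0.04261402726295937 F [2.1 1.1 2.2]
```

The paddle edge is moving toward "on", so the rocker is turning.

```bash
python3 -m inch '0 0 0.01 0 0;0 0 0.01 0 0;0 0 0.01 0 0;0 0 0 0 0;0 0 0 0 0;0 0 0 0 0;0 0 0 0 0;0 0 0 0 0'; python3 e.py
```

```text
time_s: 15.75
tcp_pos: [0.5901, 0.0304, 0.0406]
eef_rot: [-180.0, 0.1, -164.3]
contact_force: [-4.1, 2.5, 22.9]
gripper_width: 0.0007
gripper_force: 10.9
edge 185 off/on [181.8 190.5] z 0.04056028351441392 F [-4.5  2.1 22.1]
```

```bash
python3 -m inch '0 0 0.01 0 0;0 0 0.01 0 0;0 0 0 0 0;0 0 0 0 0;0 0 0 0 0;0 0 0 0 0;0 0 0 0 0;0 0 0 0 0'; python3 e.py
```

```text
time_s: 16.8
tcp_pos: [0.5903, 0.0304, 0.0401]
eef_rot: [-179.9, 0.2, -164.2]
contact_force: [-12.7, 2.5, 44.0]
gripper_width: 0.0
gripper_force: 20.1
edge 185 off/on [181.6 190.3] z 0.04004957234697185 F [-13.    2.6  43.9]
```

The force climbs to 44 N while the paddle sits at about 40% of its travel, so something is jamming it. Before moving I'll check where the contact is (force and moment) and whether the red cap is still out.

```bash
python3 - <<'E'
from plant import *
from h import *
c=capture("wrist");s=get_state();R=np.array(c["R"])
F=np.array(s["contact_force"]);M=np.array(s["moment"])
t=np.load("tg.npz");yaw=np.radians(t["yaw"]+180);x=np.array([np.cos(yaw),np.sin(yaw),0]);y=np.array([-x[1],x[0],0]);z=np.array([0,0,1.])
print("F box",F@x,F@y,F@z,"M box",M@x,M@y,M@z)
print("force line, nearest point to ref (box axes)",[np.cross(F,M)@a/(F@F) for a in(x,y,z)],"dir",[(F/np.linalg.norm(F))@a for a in (x,y,z)])
b=(t["blue"]+t["green"])/2
for n,l in blobs(c).items():
    for q,ce in l: print(n,q,ce.round(1))
hsv=cv2.cvtColor(c["color"],cv2.COLOR_BGR2HSV)
for n,lo,hi,yy,z0 in(("red",172,8,-.034,.084),("green",45,80,.09,.082)):
    H=hsv[...,0];m=(((H>=lo)|(H<=hi)) if lo>hi else ((H>=lo)&(H<=hi)))&(hsv[...,1]>120)&(hsv[...,2]>50)
    k,l,st,ce=cv2.connectedComponentsWithStats(m.astype(np.uint8));i=1+np.argmax(st[1:,4]);print(n,st[i],ce[i])
    for dz in(0,-.008):
        r=.019 if n=="red" else .015
        P=[[*(b+yy*y[:2]+a*x[:2]+e*y[:2]),z0+dz] for a,e in((0,0),(-r,0),(r,0),(0,-r),(0,r))]
        p=cv2.projectPoints(np.array(P),cv2.Rodrigues(R)[0],np.ravel(c["t"]),c["mtx"],c["dist_coeffs"])[0][:,0];print(dz,p.round(1).tolist())
E
```

```text
F box -12.28554226086102 5.843930121036651 43.75093174837327 M box 2.321587690824523 4.689904219156359 -0.021392841958390325
force line, nearest point to ref (box axes) [np.float64(-0.09780380816267155), np.float64(0.04825997974296868), np.float64(-0.03391015250255467)] dir [np.float64(-0.2681416688918724), np.float64(0.12754839324710668), np.float64(0.9548986610022883)]
red [ 123  209   97   91 6556] [170.62202563 251.98306894]
0 [[169.2, 261.9], [163.9, 214.7], [174.5, 305.9], [122.4, 261.6], [217.0, 262.2]]
-0.008 [[176.5, 255.3], [171.7, 210.2], [181.2, 297.6], [131.6, 255.1], [222.1, 255.5]]
green [ 440  219   75   71 4072] [476.39366405 253.56090373]
0 [[483.1, 261.1], [487.5, 224.6], [478.8, 295.8], [445.9, 261.1], [519.8, 261.1]]
-0.008 [[476.0, 254.7], [479.9, 219.6], [472.1, 287.9], [440.4, 254.6], [511.1, 254.7]]
```

Neither the red nor the green cap is pressed: their widths are 97 and 75 px, matching unpressed. The tip's inner edge seems to bear near the hinge, so I'll lift, move about 12 mm toward the far end and press again.

```bash
python3 -m inch '0 0 -0.08 0 0;-0.08 0 0 0 0;0 0 0.05 0 0;0 0 0.01 0 0;0 0 0.01 0 0;0 0 0 0 0;0 0 0 0 0;0 0 0 0 0'; python3 e.py; python3 -m inch '0 0 0.01 0 0;0 0 0.01 0 0;0 0 0 0 0;0 0 0 0 0;0 0 0 0 0;0 0 0 0 0;0 0 0 0 0;0 0 0 0 0'; python3 e.py
```

```text
time_s: 17.9
tcp_pos: [0.602, 0.0337, 0.0376]
eef_rot: [-180.0, 0.1, -164.3]
contact_force: [-4.2, 1.6, 19.3]
gripper_width: 0.0003
gripper_force: 9.1
edge 152 off/on [151.  157.5] z 0.03762717928842893 F [-2.9  1.2 19.5]
time_s: 18.95
tcp_pos: [0.6023, 0.0337, 0.0367]
eef_rot: [-179.9, 0.1, -164.2]
contact_force: [-9.7, 2.5, 34.5]
gripper_width: 0.001
gripper_force: 16.2
edge 152 off/on [150.5 157.1] z 0.036700135105801494 F [-9.4  2.9 35.7]
```

The contact height dropped about 3 mm over the 12 mm shift, which is the slope of the "on" position, so the rocker is probably down. I'll lift clear toward blue and check it numerically against the first scene image.

```bash
python3 -m inch '0 0 -0.2 0 0;0 0 -0.25 0 0;0.12 -0.2 0 0 0;0.12 -0.3 0 0 0;0 -0.3 0 0 0;0 0 0 0 0;0 0 0 0 0;0 0 0 0 0'; python3 g.py blue .06; python3 - <<'E'
from plant import *
from h import *
import pickle
d=pickle.load(open("c0.pkl","rb"));c=capture("scene");pickle.dump(c,open("s6.pkl","wb"))
for n,k in(("before",d["scene"]),("now",c)):
    g=cv2.cvtColor(k["color"],cv2.COLOR_BGR2GRAY)[232:272,318:368]
    h=cv2.cvtColor(k["color"],cv2.COLOR_BGR2HSV)
    m=cv2.inRange(h,(45,100,40),(80,255,255))[265:300,318:350];print(n,"green n",(m>0).sum())
    print("\n".join("".join("#" if v<70 else "+" if v<115 else "." for v in r) for r in g))
E
```

```text
time_s: 20.0
tcp_pos: [0.5984, -0.0908, 0.1003]
eef_rot: [180.0, -0.1, -164.3]
contact_force: [-0.0, 0.4, -0.2]
gripper_width: 0.0006
gripper_force: 0.0
20.0 [ 0.5984 -0.0908  0.1003] [ 1.7998e+02 -7.0000e-02 -1.6429e+02] [-0.   0.4 -0.2] 0.0005802906620186776
(array([-0.001 , -0.0179,  0.2687]), np.float64(0.04264636776022712))
before green n 220
............................+++++++++.............
.............................+++++++..............
..................................................
..................................................
..................................................
..................................................
..................................................
..................................................
..................................................
..........++......................................
..........+++++...................................
.........++...++++................................
.........+....+++++++.............................
........++....+++++++++++.........................
........+.....++++++++++++++........
[... 2645 characters left out ...]
+++++##++++++++++++#++####+..........
...............++++###################+...........
..................+#########++++++++++............
...................+++++++++......................
...++++...................+.......................
........+++.......................................
...........+++++..................................
................++++++............................
....................+++++++.......................
........................++++++++....+.............
............................++++++++++++..........
.................................+++++++..........
......................................++..........
..................................................
```

The scene mask shows the paddle tilted the other way, far end down and near end up, so the rocker is on. Next is the blue button.

```bash
python3 -m inch '0 -0.03 0.1 0 0;0 0 0.15 0 0;0 0 0.08 0 0;0 0 0.03 0 0;0 0 0.01 0 0;0 0 0.01 0 0;0 0 0 0 0;0 0 0 0 0'; python3 -m inch '0 0 0.01 0 0;0 0 0.01 0 0;0 0 0.01 0 0;0 0 0.01 0 0;0 0 0 0 0;0 0 0 0 0;0 0 0 0 0;0 0 0 0 0'
```

```text
time_s: 21.05
tcp_pos: [0.6005, -0.0959, 0.0444]
eef_rot: [-180.0, 0.1, -164.3]
contact_force: [-0.0, 0.4, 2.4]
gripper_width: 0.0005
gripper_force: 1.0
time_s: 22.05
tcp_pos: [0.6007, -0.096, 0.0415]
eef_rot: [-179.9, 0.1, -164.3]
contact_force: [-10.1, 4.1, 28.1]
gripper_width: 0.0005
gripper_force: 14.3
```

Force is 28 N on a 3 N button, so blue is at its stop. I'll lift and cross high above to green, then check blue and red in the scene image.

```bash
python3 -m inch '0 0 -0.1 0 0;0 0 -0.15 0 0;0 0 -0.15 0 0;0 0.31 0 0 0;0 0.31 0 0 0;0 0.31 0 0 0;0 0.31 0 0 0;0 0 0 0 0'; python3 g.py green .06; python3 - <<'E'
from plant import *
from h import *
import pickle
d=pickle.load(open("c0.pkl","rb"));ks=("0",d["scene"]),("before blue",pickle.load(open("s6.pkl","rb"))),("now",capture("scene"))
for n,k in ks:
    h=cv2.cvtColor(k["color"],cv2.COLOR_BGR2HSV)
    for nm,lo,hi,(r0,r1,c0,c1) in(("blue",100,125,(185,212,345,375)),("red",172,8,(205,245,332,370))):
        H=h[r0:r1,c0:c1];m=(((H[...,0]>=lo)|(H[...,0]<=hi)) if lo>hi else ((H[...,0]>=lo)&(H[...,0]<=hi)))&(H[...,1]>110)&(H[...,2]>50)
        y,x=np.nonzero(m)
        if len(y): print(n,nm,len(y),"rows",y.min()+r0,y.max()+r0,"cols",x.min()+c0,x.max()+c0,"mean",(y.mean()+r0).round(2),(x.mean()+c0).round(2))
c=d["scene"];Rv=cv2.Rodrigues(np.array(c["R"]))[0]
print(cv2.projectPoints(np.array([[.599,-.0934,.082],[.599,-.0934,.074]]),Rv,np.ravel(c["t"]),c["mtx"],c["dist_coeffs"])[0][:,0])
E
```

```text
time_s: 23.05
tcp_pos: [0.5494, 0.0858, 0.0982]
eef_rot: [180.0, 0.0, -164.1]
contact_force: [0.1, -0.5, -0.5]
gripper_width: 0.0005
gripper_force: 0.0
23.05 [0.5494 0.0858 0.0982] [ 1.7998e+02  3.0000e-02 -1.6413e+02] [ 0.1 -0.5 -0.5] 0.0004962558031269308
(array([2.900e-03, 1.000e-04, 2.545e-01]), np.float64(0.19913543648573295))
0 blue 160 rows 193 205 cols 351 365 mean 198.86 358.1
0 red 298 rows 215 232 cols 340 360 mean 223.64 350.1
before blue blue 158 rows 193 205 cols 352 365 mean 199.15 358.35
before blue red 306 rows 215 232 cols 340 360 mean 223.55 350.15
[[358.10939247 197.92397383]
 [357.86296307 201.0896838 ]]
```

```bash
python3 - <<'E'
from plant import *
from h import *
c=capture("wrist");R=np.array(c["R"]);t=np.load("tg.npz");yaw=np.radians(t["yaw"]+180);x=np.array([np.cos(yaw),np.sin(yaw)]);y=np.array([-x[1],x[0]])
b=(t["blue"]+t["green"])/2-.003*y
h=cv2.cvtColor(c["color"],cv2.COLOR_BGR2HSV);H=h[...,0]
for n,lo,hi,yy,z0,r in(("blue",100,125,-.093,.082,.015),("red",172,8,-.031,.084,.019),("green",45,80,.093,.082,.015)):
    m=(((H>=lo)|(H<=hi)) if lo>hi else ((H>=lo)&(H<=hi)))&(h[...,1]>120)&(h[...,2]>45)
    if n=="blue": m[:, 200:]=0
    k,l,st,ce=cv2.connectedComponentsWithStats(m.astype(np.uint8))
    o=1+np.argsort(-st[1:,4])[:2];print(n,st[o].tolist())
    for dz in(0,-.008):
        P=[[*(b+(yy+e)*y+a*x),z0+dz] for a,e in((0,-r),(0,r),(-r,0),(r,0))]
        p=cv2.projectPoints(np.array(P),cv2.Rodrigues(R)[0],np.ravel(c["t"]),c["mtx"],c["dist_coeffs"])[0][:,0]
        print("  dz",dz,"cols",p[:2,0].round(1),"rows",p[2:,1].round(1))
E
```

```text
blue [[0, 232, 43, 48, 1670]]
  dz 0 cols [-20.9  26.1] rows [239.9 288.9]
  dz -0.008 cols [-10.5  35.4] rows [236.  283.7]
red [[70, 229, 70, 66, 3509]]
  dz 0 cols [ 69.8 135.1] rows [234.3 298.4]
  dz -0.008 cols [ 78.1 141.4] rows [230.5 292.7]
green [[297, 237, 52, 51, 2014], [279, 16, 5, 4, 8]]
  dz 0 cols [297.5 352. ] rows [241.2 292.4]
  dz -0.008 cols [298.4 351.1] rows [237.1 286.7]
```

The wrist image gives blue's inner edge at column 43, which fits fully in, and red at column 70, which fits unpressed. Now press green and hold it.

```bash
python3 -m inch '0 -0.015 0.1 0 0;0 0 0.15 0 0;0 0 0.06 0 0;0 0 0.02 0 0;0 0 0.02 0 0;0 0 0.01 0 0;0 0 0 0 0;0 0 0 0 0'; python3 -m inch '0 0 0.01 0 0;0 0 0.01 0 0;0 0 0.01 0 0;0 0 0 0 0;0 0 0 0 0;0 0 0 0 0;0 0 0 0 0;0 0 0 0 0'
```

```text
time_s: 24.15
tcp_pos: [0.5508, 0.0811, 0.0445]
eef_rot: [-180.0, 0.1, -164.3]
contact_force: [-0.4, -2.8, 5.1]
gripper_width: 0.0007
gripper_force: 2.3
time_s: 25.15
tcp_pos: [0.551, 0.0811, 0.0416]
eef_rot: [-180.0, 0.1, -164.3]
contact_force: [-7.5, -3.6, 22.1]
gripper_width: 0.0005
gripper_force: 10.6
```

Green stops at the same height as blue (0.0416 m) and is held with 22 N. Handing in.

```bash
python3 -c "
from plant import *
print(close_job())"
```

```text
the job is handed in; nothing more can be done
None
```

I handed the job in at about 25 s with the rocker on, blue in and green held down at about 22 N; red was never pressed and I touched none of the loose things, but the hand-in returned no verdict.

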